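# Seat a power converter on a tilted board and hold its heat sink flush

## Task

The power converter on the circuit board, which is tilted towards me across the bench, is standing up off its sockets: first push it straight down into the board until it is fully home. Then pick up the large finned heat sink, match it to the board's slope, set it flat side down squarely over the converter's metal top with the edges in line, and finish still gripping it and pressing it flush with a light, steady push, so that I can drive its screws. Do not let the heat sink touch the converter before the converter is home, do not shift the tilt of the board, and leave the other things on the mat alone.

Things in the scene. Friction and masses are not known exactly. Their poses are not given: they have to be found in the camera images.
- holder: Tilting circuit-board holder, fixed on the bench: dark steel base 150 x 180 mm, two grey posts 111 mm high at its left and right, a black lock knob (28 mm) outside each (180 mm over the knobs). Between the posts the jaws hold the board on a level pivot 95 mm above the bench. Origin: middle of the base, on the bench, under the pivot; y: along the pivot; x: about towards the robot.
- board: Yellow-green circuit board 120 x 100 x 3 mm in the holder, sloping down away from the robot by 0.2 to 0.55 rad. Origin: its middle, at the pivot; x: up the slope; y: along the pivot; z: out of its face. It also carries a terminal block 10 mm high at the lower edge, parts 15 mm high at the upper edge and 2 mm chips. The jaws stand 4 mm above its face.
- converter: Power converter module: flat block 58 x 37 x 11 mm, black with a bare aluminium top plate, on brass pins in the middle of the board. Origin: centre of its underside; x: along its 58 mm length, up the slope; y: across its 37 mm width, along the pivot; z: out of the board. It starts 3 to 5 mm proud; seated, its top is 14 mm above the board's face. 12 mm are clear around it.
- converter_top (a point): Centre of the converter's aluminium top face, 11 mm above its origin along z; axes as for the converter. The top face, 58 x 37 mm, is plain and flat.
- pins (a joint): How far the converter is pushed into its sockets, m: 0 is 5 mm proud, 0.005 is fully home. It starts between 0 and 0.002. It takes a push of about 8 N along -z of the converter to move, stays where it is left, and stops hard at 0.005.
- heatsink: Large heat sink of plain aluminium, 58 x 37 mm and 24 mm high, 60 to 100 g: a flat base 5 mm thick, below, carrying 7 upright fins 19 mm high that run along its length. It starts on the mat, base down. Origin: centre of the flat underside; x: along its 58 mm length (along the fins); y: across its 37 mm width, the way to grip it (over the outer fins); z: up, out of the fins. Either way round fits.
- board_edge (a point): Middle of the board's lower edge (the side away from the robot), on its upper face, 60 mm from the board's middle; axes as for the board. The pivot is held by friction and gives only above about 5 N m.
- spare_sink: A smaller finned heat sink, 30 x 28 x 16 mm, not to be used or disturbed. Origin: centre of its underside.
- reel: A reel of solder standing on its end, 60 mm across and 40 mm high, grey, not to be disturbed. Origin: centre of its underside.
- driver: A screwdriver with a black handle, 170 mm long, lying on the mat, not to be disturbed. Origin: under its middle.
Things that resemble listed ones, but are neither listed nor needed, are in the scene too. What is shaped like the heatsink but turquoise is not meant.

How it is judged:
By the outcome, as a careful person would: the job done as asked, in the order asked, and still so for the second after the job is handed in, while the arm keeps its last pose, push and grip.
It also fails if it takes over 64 s, if anything falls off the work surface, if the arm or the gripper's body presses on something with over 40 N, if the wrist force passes 120 N, or if a joint passes its speed limit or range.

## Robot

A 7-joint arm with a two-finger parallel gripper is mounted at the origin on the work surface. World frame = base frame: x ahead of the robot, y to its left, z up, the work surface at z = 0. Lengths are in m, angles in rad, forces in N, time in s.
With the tool pointing down it reaches from about 0.425 to 0.925 m from the base axis. Payload 6.8 kg.
Tool frame: the origin (TCP) lies on the front face of the gripper's body, between the roots of the fingers; the fingertips stand 73 mm ahead of it and the grasp point (between the pads) lies 54 mm ahead of it (env.nose_length is the distance from the TCP to the fingertips, in m); z points along the fingers, y is the line along which they close (so a half turn about z gives the same grasp; the last joint's range is limited). The gripper opens to 85 mm and grips with 20 to 120 N. Pads are 22 mm wide; open, the fingers measure 114 mm over their backs; the gripper's body (76 mm by 85 mm) begins 54 mm behind the grasp point. The pads swing forward as they close: fully open they stand 13 mm farther back than shut.
Start: joints at [-1.368, 0.477, 0.022, 1.555, -0.011, 1.109, -0.083], TCP at [0.206, 0.643, 0.304] pointing down, gripper open.
Joint ranges: [-2.96, 2.96], [-0.34, 2.1], [-1.41, 1.46], [0.24, 2.44], [-1.37, 4.51], [0.17, 1.92], [-2.96, 2.96]. Speed limits (rad/s): [2.39, 2.39, 3.14, 3.14, 3.14, 3.14, 3.14].

## Interface

Orientations are given as a unit quaternion [w, x, y, z].
In Python, from cell import env, kin, camera, calibration, job gives the robot as it stands. The module is installed in compiled form; this text tells all that it offers. Calls block until the motion is done:
- env.reach(position, orientation): joint-space move of the TCP to a pose.
- env.movel(position, velocity=0.15, rot=None, stop_force=None): straight line of the TCP; rot=None keeps the orientation; velocity is the mean speed in m/s. With stop_force (N) it stops when the force on the tool has changed by that much, and returns True; else False.
- env.goto_joints(angles): joint-space move.
- env.grip(opening, f_grip=None): finger opening in m; f_grip is the grip in N (None keeps the last); returns when the fingers have stopped.
- env.dwell(seconds).
- kin.inverse_kinematics(position, orientation): joint angles nearest the present ones, or None.
- env.get_state(): the state.
- camera(name): name is "side" or "top" or "wrist"; returns (picture, depth): 480x640x3 uint8, blue, green, red; 480x640 float32, m along the optical axis (not along the pixel's ray), 0 where there is no reading.
- calibration(name): a dict with "fx", "fy", "cx", "cy" (pixels), "rvec" (rotation vector, rad) and "tvec" (3), from world to camera coordinates, as OpenCV has them. Camera axes: x right, y down, z forward; pixel columns grow to the right and rows downward; lengths in m; the calibration is good to about 2 mm. A picture is of the moment at which its call begins: read the wrist's pose just before it. calibration takes no time and is no camera call; for the wrist camera it gives the pose at the moment of the call.
A pose or a line that the arm cannot do raises env.PlanningError and nothing moves.
- job.job_done(): hands the job in; it is judged then, once.
The state is a dict: "time": time; "qpos": joint angles; "joint_velocities": joint speeds; "joint_torque": joint torques, N m; "tcp_pos": TCP position; "orientation": TCP orientation; "force": force on the tool from outside, world axes, zero at the start; "torque": the same for the moment, N m; "opening": finger opening in m; "gripper_force": force on a finger pad.
Only numpy, scipy, OpenCV 4.12 (cv2) and the standard library are available. Lean on these libraries where they do the work, as an engineer would, in place of code of your own. Each camera call takes 0.05 s, during which the arm holds its last target. There are 200 camera calls.

## Working session

There is one attempt and no reset: what is moved stays moved. The work goes in short steps, each a Python script; the robot and the scene stay as the last script left them, time stands still between calls to the robot, and variables do not carry over. Pictures are saved under pics/ and viewed, at most 10 in all, crops included, and the job is handed in when it is done.

```bash
mkdir -p pics; ls; cat > h.py <<'E'
import numpy as np, cv2
from cell import env, kin, camera, calibration, job
from scipy.spatial.transform import Rotation as R
def cloud(name):
    c=calibration(name); img,d=camera(name)
    v,u=np.mgrid[0:480,0:640]
    P=np.stack([(u-c["cx"])/c["fx"]*d,(v-c["cy"])/c["fy"]*d,d],-1)
    Rm=cv2.Rodrigues(np.array(c["rvec"],float))[0]
    W=(P-np.array(c["tvec"]).reshape(3))@Rm
    W[d==0]=np.nan
    return img,W
def q(Rm):  # wxyz
    x=R.from_matrix(Rm).as_quat(); return [x[3],x[0],x[1],x[2]]
E
python3 - <<'E'
from h import *
for n in("top","side"):
    img,W=cloud(n); cv2.imwrite(f"pics/{n}1.png",img); np.savez(f"{n}1.npz",img=img,W=W)
    print(n,W[240,320],np.isnan(W[...,0]).mean(), calibration(n))
s=env.get_state();print(s["time"],s["tcp_pos"],s["force"],s["opening"],env.nose_length)
E
```

```text
pics
top [0.56218985 0.03291748 0.10379547] 0.003798828125 {'fx': 523.6429539010654, 'fy': 523.6429539010654, 'cx': 312.88312899749144, 'cy': 245.40235992945418, 'rvec': array([ 2.15551227, -2.05887335,  0.2225718 ]), 'tvec': array([0.02254094, 0.5605416 , 1.1243226 ])}
side [0.52003094 0.05193739 0.1098767 ] 0.003997395833333334 {'fx': 443.9417432754862, 'fy': 443.9417432754862, 'cx': 320.22929326572273, 'cy': 239.85968206706448, 'rvec': array([ 2.17795126, -0.83771388,  0.3878473 ]), 'tvec': array([-0.35098721,  0.3388448 ,  0.73581133])}
0.1 [0.2063111  0.6422667  0.30299691] [0.23856542 0.30504654 0.39584527] 0.08560156495703802 0.0726
```

View pics/top1.png

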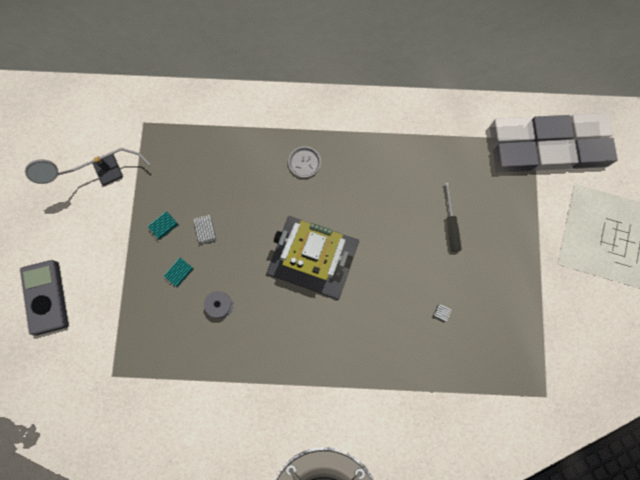

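View pics/side1.png

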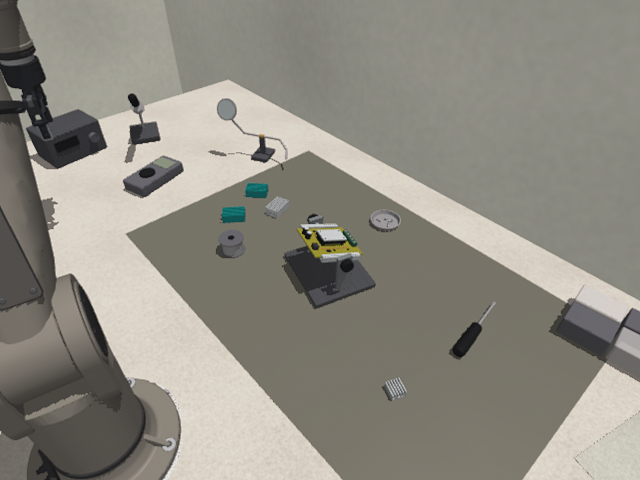

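The top view shows a plain aluminium heat sink at (204,229). The things it could be mistaken for are the turquoise sinks at (162,225) and (178,272) and the small spare at (443,312). The converter is at (315,245) on the board, the reel at (217,305) and the driver at (452,220). I choose (204,229), and will check it close up with the wrist camera.

```bash
python3 - <<'E'
from h import *
z=np.load("top1.npz");img,W=z["img"],z["W"]
for n,(u,v) in dict(hs=(204,229),conv=(314,243),reel=(217,305),tq1=(162,225),tq2=(178,272),tray=(304,162),board=(296,262)).items():
    print(n,np.nanmedian(W[v-2:v+3,u-2:u+3].reshape(-1,3),0).round(4))
hsv=cv2.cvtColor(img,cv2.COLOR_BGR2HSV)
m=cv2.inRange(hsv,(20,120,60),(40,255,255)); P=W[m>0]; P=P[(P[:,2]>.05)&(P[:,2]<.2)]
print("board",len(P),P.mean(0)); 
A=np.c_[P[:,:2],np.ones(len(P))];k=np.linalg.lstsq(A,P[:,2],rcond=None)[0];r=P[:,2]-A@k
for _ in range(4):
    s=abs(r)<.002;k=np.linalg.lstsq(A[s],P[s,2],rcond=None)[0];r=P[:,2]-A@k
n=np.array([-k[0],-k[1],1]);n/=np.linalg.norm(n);print("n",n,"tilt",np.arccos(n[2]),"az",np.arctan2(n[1],n[0]),s.sum())
st=env.get_state();c=calibration("wrist");Rm=cv2.Rodrigues(np.array(c["rvec"]))[0];o=-Rm.T@np.array(c["tvec"]).reshape(3)
w,x,y,zz=st["orientation"];T=R.from_quat([x,y,zz,w]).as_matrix()
print("cam in tool",T.T@(o-st["tcp_pos"]),"\n",(T.T@Rm.T).round(3),c["fx"],"\nT",T.round(3))
E
```

```text
hs [0.5967 0.3072 0.0186]
conv [0.5534 0.0457 0.1105]
reel [0.4168 0.2572 0.0386]
tq1 [0.6004 0.4059 0.0201]
tq2 [0.4901 0.3568 0.0201]
tray [0.78   0.0803 0.0014]
board [0.5084 0.0825 0.1197]
board 1228 [0.53491494 0.05138149 0.09805782]
n [ 0.29985892 -0.0884213   0.94987699] tilt 0.317954133776416 az -0.28674958715589216 829
cam in tool [ 0.07605777 -0.00042363 -0.07007632] 
 [[-0.    -0.953 -0.302]
 [ 1.    -0.     0.   ]
 [-0.    -0.302  0.953]] 343.3613735324575 
T [[-0.952  0.306 -0.   ]
 [ 0.306  0.952 -0.002]
 [-0.    -0.002 -1.   ]]
```

```bash
cat >> h.py <<'E'
def pose(z,x):
    z=np.array(z,float);z/=np.linalg.norm(z);x=np.array(x,float);x=x-z*(x@z);x/=np.linalg.norm(x)
    return np.stack([x,np.cross(z,x),z],1)
def rect(img,W,mask):
    cs=cv2.findContours(mask,cv2.RETR_EXTERNAL,cv2.CHAIN_APPROX_NONE)[0]
    return sorted(cs,key=cv2.contourArea)[::-1]
E
python3 - <<'E'
from h import *
z=np.load("top1.npz");img,W=z["img"],z["W"]
# heatsink yaw: points higher than 8 mm nearby, non turquoise
d=np.hypot(W[...,0]-.597,W[...,1]-.307)
hsv=cv2.cvtColor(img,cv2.COLOR_BGR2HSV)
m=((d<.045)&(hsv[...,2]>110)&(hsv[...,1]<60));P=W[m]
c=P.mean(0);u,s,vt=np.linalg.svd((P-c)[:,:2],full_matrices=False);yaw=np.arctan2(vt[0,1],vt[0,0]);print(c,yaw,m.sum(),s)
for dy in(0,np.pi):
    x=[np.cos(yaw+dy),np.sin(yaw+dy),0]
    print("hs",kin.inverse_kinematics([c[0],c[1],.2],q(pose([0,0,-1],x))))
n=np.array([.2998,-.0884,.9499])
for sg in(1,-1):
    x=np.array([-.96,.28,0])*sg
    for h in(.19,.09): print("bd",sg,kin.inverse_kinematics(np.array([.5534,.0457,.11])+h*n,q(pose(-n,x))))
E
```

```text
[0.59737341 0.3059004  0.00561831] -1.3057961061995393 976 [0.71867532 0.67350715]
hs [-0.36091148  0.59098303 -0.29289669  1.63712487  0.20009731  0.94306061
  2.68175043]
hs [-0.80458099  0.59433884  0.34258025  1.67190153 -0.23927992  0.91681151
 -0.10493644]
bd 1 [-0.385888    0.54623051  0.42079494  1.57200128 -0.30357482  1.38849005
  1.40424829]
bd 1 [-0.35612802  0.59358135  0.33624863  1.71961362 -0.31163034  1.18233168
  1.40776291]
bd -1 [-0.64551599  0.66040976  0.85556484  1.59037502 -0.51969085  1.45746919
 -1.52365996]
bd -1 [-0.64002878  0.70758015  0.77774091  1.739383   -0.56608182  1.26379494
 -1.48821311]
```

```bash
python3 - <<'E'
from h import *
z=np.load("top1.npz");img,W=z["img"],z["W"]
d=np.hypot(W[...,0]-.597,W[...,1]-.307)
hsv=cv2.cvtColor(img,cv2.COLOR_BGR2HSV)
m=((d<.045)&(W[...,2]>.01)&(hsv[...,1]<80));P=W[m]
(c,sz,a)=cv2.minAreaRect((P[:,:2]*1000).astype(np.float32));
a=np.radians(a if sz[0]>sz[1] else a+90);print(c,sz,a,m.sum())
x=np.array([np.cos(a),np.sin(a),0])
if x[0]>0:x=-x
env.reach([c[0]/1000,c[1]/1000,.21],q(pose([0,0,-1],x)))
img,W=cloud("wrist");cv2.imwrite("pics/w1.png",img);np.savez("w1.npz",img=img,W=W)
s=env.get_state();print(s["time"],s["qpos"],x)
E
```

```text
(596.2518310546875, 306.96734619140625) (58.6448974609375, 37.63819122314453) 0.30293533965532676 283
2.0417 [-0.59860628  0.56072271  0.03959269  1.64998482 -0.02728416  0.93101932
  1.3269101 ] [-0.95446492 -0.29832317 -0.        ]
```

View pics/w1.png

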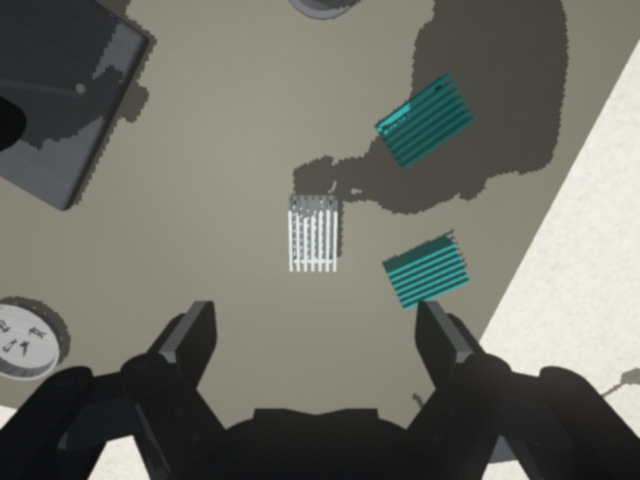

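The wrist close-up shows the plain aluminium heat sink with 7 fins at (313,233), aligned with the gripper. The turquoise lookalikes sit clear at (425,120) and (427,270). Next I measure the heat sink and look at the board along its normal.

```bash
cat >> h.py <<'E'
def boxfit(P2):
    (c,sz,a)=cv2.minAreaRect((np.asarray(P2)*1000).astype(np.float32))
    a=np.radians(a if sz[0]>sz[1] else a+90); return np.array(c)/1000,sz,a
E
python3 - <<'E'
from h import *
z=np.load("w1.npz");img,W=z["img"],z["W"]
d=np.hypot(W[...,0]-.597,W[...,1]-.307);hsv=cv2.cvtColor(img,cv2.COLOR_BGR2HSV)
m=((d<.045)&(W[...,2]>.012)&(hsv[...,1]<90));P=W[m]
c,sz,a=boxfit(P[:,:2]);print("hs",c,sz,a,m.sum(),np.percentile(P[:,2],[5,50,95]))
mm=(d>.045)&(d<.06)&(W[...,2]<.01);print("mat z",np.nanmedian(W[mm][:,2]))
n=np.array([.2998,-.0884,.9499]);C=np.array([.5534,.0457,.11])
env.reach(C+.185*n,q(pose(-n,[-.96,.28,0])))
img,W=cloud("wrist");cv2.imwrite("pics/w2.png",img);np.savez("w2.npz",img=img,W=W)
s=env.get_state();print(s["time"],s["qpos"],s["tcp_pos"])
E
```

```text
hs [0.59866473 0.30775803] (57.995452880859375, 89.26602172851562) 1.8707646719692796 32406 [0.1505785  0.22015855 0.23439354]
mat z 0.000508261687065006
3.1917 [-0.2288303   0.52479103  0.17895434  1.56843308 -0.20022994  1.36332036
  1.30377037] [0.60858914 0.03233745 0.28515316]
```

View pics/w2.png

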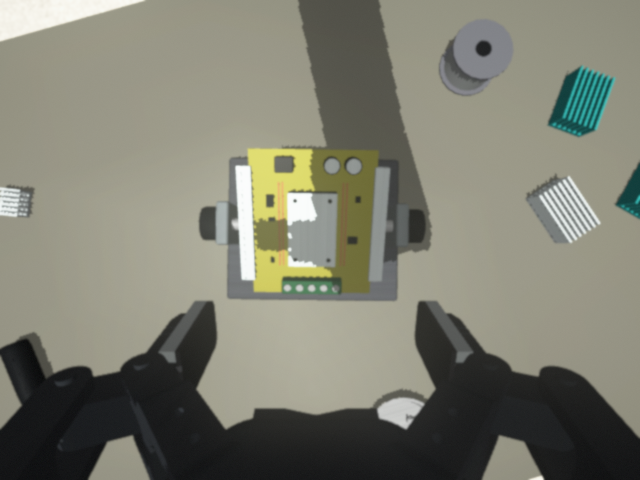

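The wrist view along the board's normal shows the converter centred at (312,230), from (287,193) to (336,267). The terminal block is at (312,287), at the lower edge. Next I measure it from the depth.

```bash
cat > bm.py <<'E'
from h import *
def plane(P):
    c=np.median(P,0);s=np.ones(len(P),bool)
    for _ in range(6):
        c=P[s].mean(0);n=np.linalg.svd(P[s]-c,full_matrices=False)[2][2];n*=np.sign(n[2]);s=abs((P-c)@n)<.0012
    return c,n,s.sum()
def measure(img,W):
    hsv=cv2.cvtColor(img,cv2.COLOR_BGR2HSV);D=np.linalg.norm(W-[.5534,.0457,.105],axis=-1)
    m=(cv2.inRange(hsv,(20,110,40),(40,255,255))>0)&(D<.09)
    c,n,k=plane(W[m]);print("board n",n,"tilt",np.arccos(n[2]),"az up",np.arctan2(-n[1],-n[0]),k)
    y=np.cross(n,[0,0,-1.]);y/=np.linalg.norm(y);x=np.cross(y,n);  # x horizontal comp
    if x[2]<0:x,y=-x,-y
    B=np.stack([x,y,n],1)
    L=(W-c)@B
    mc=(L[...,2]>.012)&(L[...,2]<.024)&(abs(L[...,0])<.036)&(abs(L[...,1])<.04)&(D<.06)&(hsv[...,1]<60)
    mc=cv2.morphologyEx(mc.astype(np.uint8),cv2.MORPH_OPEN,np.ones((5,5)))>0
    cc,sz,a=boxfit(L[mc][:,:2]);h=np.median(L[mc][:,2])
    c2,n2,_=plane(W[mc]);print("conv n",n2)
    p,e=np.percentile(L[mc][:,:2],[1,99],0)
    print("conv ctr",cc,"pct",(p+e)/2,e-p,sz,"a",a,"h",h)
    bb=(abs(L[...,2])<.003)&(abs(L[...,0])<.08)&(abs(L[...,1])<.08)&m
    print("board box",boxfit(L[bb][:,:2]))
    top=c+B@[cc[0],cc[1],h]
    return B,top,h,a,c
E
python3 - <<'E'
from bm import *
z=np.load("w2.npz");B,top,h,a,c=measure(z["img"],z["W"]);print(B.round(4),top,c)
z=np.load("top1.npz");print("TOP");r=measure(z["img"],z["W"]);print(r[1:])
z=np.load("w1.npz");img,W=z["img"],z["W"]
d=np.hypot(W[...,0]-.597,W[...,1]-.307);
m=((d<.045)&(W[...,2]>.012)&(W[...,2]<.03)).astype(np.uint8);m=cv2.morphologyEx(m,cv2.MORPH_OPEN,np.ones((2,2)))
P=W[m>0];c,sz,a=boxfit(P[:,:2]);print("hs",c,sz,a,m.sum(),np.percentile(P[:,2],[5,50,95]))
E
```

```text
board n [ 0.29309338 -0.0888821   0.9519434 ] tilt 0.31127644698468065 az up 2.84715209170975 8666
conv n [ 0.29503397 -0.09055376  0.95118609]
conv ctr [-0.00790161  0.00174592] pct [-0.00781278  0.00182981] [0.05520369 0.03625112] (36.96630859375, 56.07707977294922) a 3.1412704110978935 h 0.01751555677674775
board box (array([-0.00927538,  0.00175092]), (98.90535736083984, 120.00279998779297), np.float64(3.1396549375806515))
[[-0.911  -0.2902  0.2931]
 [ 0.2763 -0.957  -0.0889]
 [ 0.3063 -0.      0.9519]] [0.54974665 0.04613661 0.11351999] [0.53792145 0.0515471  0.09926622]
TOP
board n [ 0.29959782 -0.09181458  0.94963742] tilt 0.31871957066736384 az up 2.8442203535107673 596
conv n [ 0.2850528  -0.09837337  0.95345036]
conv ctr [-0.00673461 -0.00124088] pct [-0.00674507 -0.00106258] [0.05708142 0.03603825] (36.686500549316406, 58.557430267333984) a 3.134603054150826 h 0.017500743270876813
board box (array([-0.00802966, -0.00098186]), (99.544921875, 122.58029174804688), np.float64(3.1379110996988677))
(array([0.54759343, 0.04688802, 0.11200269]), np.float64(0.017500743270876813), np.float64(3.134603054150826), array([0.53587192, 0.04918235, 0.09749363]))
hs [0.60378809 0.30976108] (68.99398040771484, 38.21078109741211) 0.299175122643703 1605 [nan nan nan]
```

```bash
python3 - <<'E'
from h import *
z=np.load("w1.npz");img,W=z["img"],z["W"]
a=.301;A=np.array([[np.cos(a),-np.sin(a)],[np.sin(a),np.cos(a)]])
L=(W[...,:2]-[.5967,.3072])@A
for lo in(.010,.018):
    m=(abs(L[...,0])<.05)&(abs(L[...,1])<.03)&(W[...,2]>lo)&(W[...,2]<.028)
    m=cv2.connectedComponentsWithStats(m.astype(np.uint8)); k=1+np.argmax(m[2][1:,4]);mm=m[1]==k
    print(lo,m[2][k],np.histogram(L[mm][:,0],bins=np.arange(-.05,.051,.004))[0])
    print(np.percentile(L[mm],[.5,2,98,99.5],0),boxfit(L[mm]))
b=img[185:280,280:345];cv2.imwrite("pics/c.png",cv2.resize(b,None,fx=6,fy=6,interpolation=0))
u=313
for v in range(186,278,2): print(v,img[v,303:326].mean(),L[v,u].round(4),W[v,u,2].round(4))
E
```

```text
0.01 [289 197   5  74 286] [ 0  0  0  0  0 12 20 21 20 21 19 21 21 18 20 17 15 18 19 19  5  0  0  0
  0]
[[-0.02683192 -0.01992174]
 [-0.02658463 -0.01984774]
 [ 0.02959152 -0.01769128]
 [ 0.03067187 -0.01764458]] (array([ 0.00191768, -0.01880186]), (57.66801834106445, 2.359876871109009), np.float64(0.0016227225689084506))
0.018 [289 199   4  72 236] [ 0  0  0  0  0  6 15 16 15 16 14 18 21 18 20 17 14 14 14 14  4  0  0  0
  0]
[[-0.02678253 -0.01993147]
 [-0.02623148 -0.0198577 ]
 [ 0.02959152 -0.01769807]
 [ 0.03067359 -0.01766203]] (array([ 0.00194609, -0.01880402]), (57.611663818359375, 2.3596608638763428), np.float64(0.0018986861350097815))
186 79.89855072463769 [-0.0333 -0.0012] -0.0004
188 80.28985507246377 [-0.0317 -0.0012] 0.0
190 80.26086956521739 [-0.0301 -0.0012] 0.0001
192 80.56521739130434 [-0.0284 -0.0012] -0.0001
194 89.94202898550725 [-0.0269 -0.0012] 0.0007
196 114.3768115942029 [-0.0267 -0.0012] 0.0083
198 119.34782608695652 [-0.0268 -0.0011] 0.0174
200 127.43478260869566 [-0.0266 -0.0011] 0.0246
202 135.3768115942029 [-0.0252 -0.0011] 0.0249
204 130.85507246376812 
[... 1029 characters left out ...]
.18840579710144 [ 0.0116 -0.001 ] 0.0249
250 185.30434782608697 [ 0.0139 -0.001 ] 0.023
252 183.04347826086956 [ 0.0147 -0.001 ] 0.0256
254 180.36231884057972 [ 0.0168 -0.001 ] 0.0244
256 185.53623188405797 [ 0.0185 -0.001 ] 0.0243
258 195.63768115942028 [ 0.0206 -0.001 ] 0.0233
260 222.2463768115942 [ 0.022 -0.001] 0.0241
262 214.231884057971 [ 0.0242 -0.001 ] 0.0227
264 184.4927536231884 [ 0.0252 -0.001 ] 0.0247
266 182.1304347826087 [ 0.0267 -0.001 ] 0.0252
268 181.95652173913044 [ 0.0286 -0.001 ] 0.0247
270 175.6231884057971 [ 0.0309 -0.001 ] 0.0234
272 148.768115942029 [ 0.0429 -0.0011] -0.0005
274 142.7246376811594 [ 0.0438 -0.0011] 0.0017
276 142.2173913043478 [ 0.0461 -0.0011] 0.0009
```

View pics/c.png

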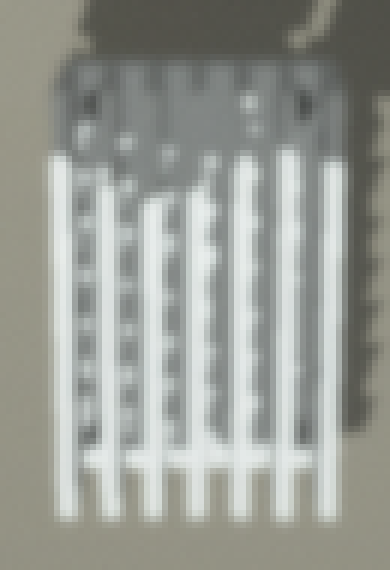

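The crop confirms 7 plain fins with both ends visible (rows 195 to 271). Now I close the gripper and press the converter home along the board's normal.

```bash
cat >> h.py <<'E'
N=np.array([.2938,-.0895,.9516]);N/=np.linalg.norm(N)
UX=np.array([-.911,.2763,.3063]);TB=pose(-N,UX)      # tool x up the slope
TOP=np.array([.54975,.04614,.11352])-.0010*UX        # proud top, 17.5 mm above face
E
python3 - <<'E'
from h import *
env.grip(0.0,40)
env.reach(TOP+N*(.0726+.02),q(TB))
s=env.get_state();print(s["time"],s["force"],s["opening"],(s["tcp_pos"]-TOP)@N-.0726)
f0=np.array(s["force"])
hit=env.movel(TOP+N*(.0726-.012),velocity=.015,stop_force=22)
s=env.get_state();print(hit,s["time"],np.array(s["force"])@N,s["force"]-f0,"tip rel proud top",(s["tcp_pos"]-TOP)@N-.0726)
env.dwell(.2);s=env.get_state();print(np.array(s["force"])@N,(s["tcp_pos"]-TOP)@N-.0726)
E
```

```text
4.4083 [-0.46629734  0.66033578  0.58769089] 0.00026238666908658017 0.020562288807382034
True 5.9667 5.558532966800253 [ 0.86624531 -0.7945307   5.11707999] tip rel proud top -0.003826721698580074
4.346657052918341 -0.003773331156604845
```

```bash
python3 - <<'E'
from h import *
from bm import measure
hit=env.movel(TOP+N*(.0726-.016),velocity=.015,stop_force=30)
s=env.get_state();print(hit,s["time"],np.array(s["force"])@N,"tip",(s["tcp_pos"]-TOP)@N-.0726)
env.movel(TOP+N*(.0726+.02),velocity=.15)
env.reach(np.array([.5534,.0457,.11])+.185*np.array([.2998,-.0884,.9499]),q(pose([-.2998,.0884,-.9499],[-.96,.28,0])))
img,W=cloud("wrist");B,top,h,a,c=measure(img,W);print(B.round(4),top,"shift vs TOP",(top-TOP)@N,env.get_state()["time"])
np.savez("w3.npz",img=img,W=W)
E
```

```text
True 6.575 7.843387496120509 tip -0.0038143058468066426
board n [ 0.29298401 -0.08901805  0.95196437] tilt 0.31120799195083215 az up 2.8466235862802027 9232
conv n [ 0.29272977 -0.08959015  0.95198891]
conv ctr [-0.00721481 -0.00052978] pct [-0.0069355  -0.00054649] [0.05644374 0.0359978 ] (57.57052993774414, 37.006256103515625) a 0.0014822509643054537 h 0.013937113880719172
board box (array([-0.00726017, -0.00039704]), (98.7084732055664, 119.69869232177734), np.float64(3.1400649312304694))
[[-0.9109 -0.2907  0.293 ]
 [ 0.2767 -0.9568 -0.089 ]
 [ 0.3062 -0.      0.952 ]] [0.54970653 0.04609201 0.10979161] shift vs TOP -0.003557548742809272 7.3917
```

The converter's top is now 13.9 mm above the board, so it is home, and the tilt is unchanged. Next I grasp the heat sink.

```bash
cat >> h.py <<'E'
SEAT=np.array([.54971,.04609,.10979])
HS=np.array([.59897,.30665,0]);TH=pose([0,0,-1],[-np.cos(.301),-np.sin(.301),0])
E
python3 - <<'E'
from h import *
env.movel(SEAT+N*.22,velocity=.3)
env.grip(0.07,60)
env.reach(HS+[0,0,.18],q(TH))
hit=env.movel(HS+[0,0,.0745],velocity=.1,stop_force=12)
s=env.get_state();print(hit,s["time"],s["tcp_pos"],s["force"])
env.grip(0.0,60)
s=env.get_state();print(s["opening"],s["gripper_force"],s["force"],s["tcp_pos"])
if not hit and s["opening"]>.03:
    env.movel(HS+[0,0,.28],velocity=.25)
    env.reach(SEAT+N*(.0745+.06),q(TB))
    img,W=cloud("wrist");cv2.imwrite("pics/w4.png",img);np.savez("w4.npz",img=img,W=W)
    s=env.get_state();print(s["time"],s["opening"],s["gripper_force"],s["force"])
E
```

```text
False 10.7167 [0.59949061 0.30690675 0.07530838] [0.90288934 0.39167552 0.28258926]
0.035635370597728575 61.500838436186314 [-0.93797495 -0.13634987  6.02480481] [0.59949575 0.30689157 0.07536578]
13.2 0.035983295748745134 60.77458659186959 [ 0.92163121  0.32310117 -1.08371268]
```

View pics/w4.png

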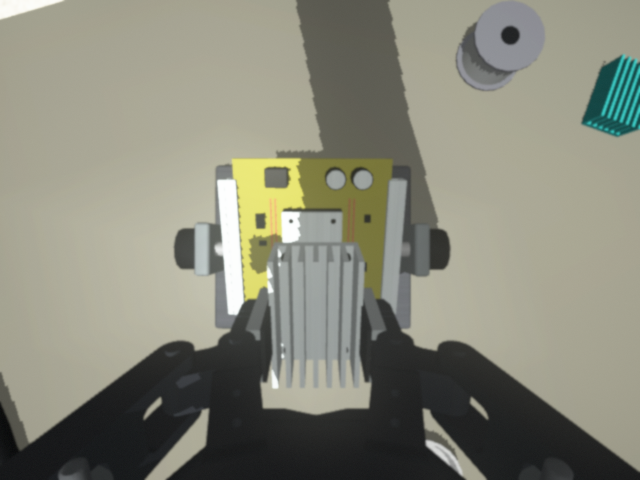

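The wrist view shows the heat sink held between the fingers at (315,315), with the converter's upper end beyond it at (312,225). I check the sink's tilt and position in the hand from the depth.

```bash
python3 - <<'E'
from h import *
from bm import plane
s=env.get_state();w,x,y,zz=s["orientation"];T=R.from_quat([x,y,zz,w]).as_matrix();p=np.array(s["tcp_pos"])
print("tcp err",(p-(SEAT+N*.1345))@TB,"rot err",R.from_matrix(TB.T@T).as_rotvec())
z=np.load("w4.npz");img,W=z["img"],z["W"];L=(W-p)@T
m=np.zeros((480,640),bool);m[235:395,262:372]=1
m&=(L[...,2]>.042)&(L[...,2]<.056)&(abs(L[...,1])<.0165)&(abs(L[...,0])<.04)
P=L[m];print(m.sum(),np.percentile(P,[1,50,99],0).round(4))
c,n,k=plane(P);print("fin-top plane (tool)",c,n,k)
M=(abs(L[...,1])<.0165)&(abs(L[...,0])<.05)&(L[...,2]>.042)&(L[...,2]<.08)
print("all x",np.percentile(L[M][:,0],[.5,99.5]))
# per-fin direction: fin yz
for lo,hi in((-.025,-.01),(-.01,.005),(.005,.02),(.02,.03)):
    q_=P[(P[:,0]>lo)&(P[:,0]<hi)];print(lo,len(q_),np.median(q_,0))
# converter upper edge in board frame
B=np.stack([UX,np.cross(N,UX),N],1);C=(W-SEAT)@B
mc=(abs(C[...,2])<.003)&(abs(C[...,0])<.04)&(abs(C[...,1])<.025);print("conv x max",np.percentile(C[mc][:,0],[98,99.8]),"y",np.percentile(C[mc][:,1],[1,99]))
E
```

```text
tcp err [0.00068601 0.00302231 0.0001078 ] rot err [-0.00045692 -0.00019573 -0.00517805]
4515 [[-0.0288 -0.0134  0.0498]
 [ 0.0028  0.0002  0.0512]
 [ 0.0286  0.0164  0.0556]]
fin-top plane (tool) [0.00133424 0.00074508 0.05108729] [ 1.60446866e-03 -7.86139880e-04  9.99998404e-01] 3900
all x [-0.02924067  0.02880723]
-0.025 1010 [-0.01707451 -0.0001988   0.05116571]
-0.01 1131 [-0.00215315  0.0001878   0.05120044]
0.005 1209 [0.01287714 0.00016843 0.05111239]
0.02 879 [0.02509713 0.00015554 0.05118827]
conv x max [0.02895464 0.02914152] y [-0.01800227  0.01823053]
```

```bash
cat >> h.py <<'E'
def err(d):
    s=env.get_state();w,x,y,zz=s["orientation"];T=R.from_quat([x,y,zz,w]).as_matrix();p=np.array(s["tcp_pos"])
    print(round(s["time"],2),"err mm",((p-(SEAT+N*d))@TB*1e3).round(2),"rot",R.from_matrix(TB.T@T).as_rotvec().round(4),"F",(np.array(s["force"])@TB).round(2),"Tq",(np.array(s["torque"])@TB).round(2),"grip",s["opening"],s["gripper_force"]);return s
E
python3 - <<'E'
from h import *
env.dwell(.5);err(.1345)
env.movel(SEAT+N*(.0752+.02),velocity=.1,rot=q(TB));env.dwell(.3);err(.0952)
E
```

```text
13.7 err mm [ 0.04  0.13 -0.  ] rot [ 0.     -0.0001 -0.0002] F [-0.08  0.26  0.74] Tq [ 0.01 -0.36 -0.01] grip 0.03576245323773924 60.774411242455244
14.54 err mm [-0.21  0.05 -0.59] rot [-0.0004 -0.001  -0.    ] F [-0.86  0.13  0.13] Tq [ 0.01 -0.4   0.02] grip 0.0358780725463059 60.77397499233484
```

```bash
python3 - <<'E'
from h import *
off=.0002*UX
hit=env.movel(SEAT+off+N*(.0752-.006),velocity=.015,rot=q(TB),stop_force=7)
print(hit);err(.0752);env.dwell(.5);err(.0752)
img,W=cloud("wrist");cv2.imwrite("pics/w5.png",img);np.savez("w5.npz",img=img,W=W)
E
```

```text
True
15.78 err mm [0.12 0.01 0.31] rot [0.     0.0002 0.    ] F [ 2.26  0.38 -4.15] Tq [ 0.07 -0.05 -0.02] grip 0.036028674856363685 61.4096743427217
16.28 err mm [0.11 0.01 0.31] rot [0.0001 0.0003 0.    ] F [ 2.4  -0.63 -5.26] Tq [ 0.05 -0.05 -0.06] grip 0.03583183974229332 61.42500216141343
```

View pics/w5.png

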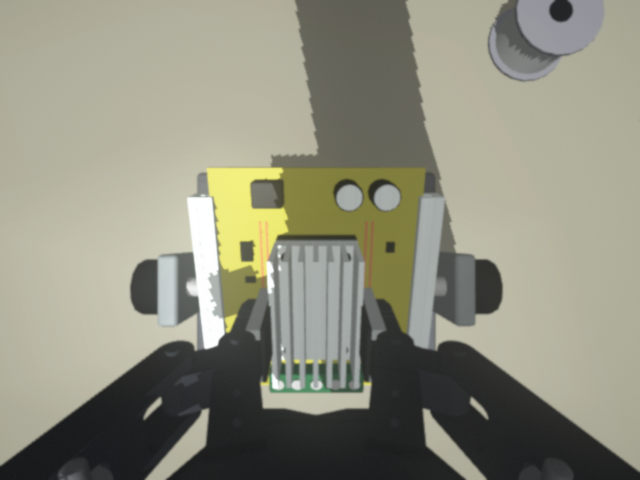

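The sink covers the converter squarely at (315,315), with a thin shadow line at its upper edge. I raise the push slightly and check that it holds.

```bash
python3 - <<'E'
from h import *
s=env.get_state();p=np.array(s["tcp_pos"])
for k in range(6):
    e=(SEAT-p)@TB; e[2]=0
    p=p-N*.0003
    env.movel(p,velocity=.005,rot=q(TB));env.dwell(.3);s=err(.0752)
    f=-(np.array(s["force"])@TB)[2]
    if f>8: break
env.dwell(1.0);err(.0752)
# upper edges: heat sink vs board measures
img,W=cloud("wrist");B=np.stack([UX,np.cross(N,UX),N],1);C=(W-SEAT)@B
m=(abs(C[...,2]-.024)<.002)&(abs(C[...,1])<.017)&(abs(C[...,0])<.04)
print("fin tops x",np.percentile(C[m][:,0],[.5,99.5]),"h",np.median(C[m][:,2]),len(C[m]))
from bm import plane;print("fin plane in board",plane(C[m])[1])
hsv=cv2.cvtColor(img,cv2.COLOR_BGR2HSV);b=(cv2.inRange(hsv,(20,110,40),(40,255,255))>0)&(np.linalg.norm(C,axis=-1)<.08)
print("board n in board",plane(C[b])[1:])
E
```

```text
16.92 err mm [0.02 0.03 0.29] rot [-0.0002 -0.0003  0.    ] F [ 1.16 -0.42 -6.38] Tq [0.07 0.01 0.02] grip 0.03566719935019782 61.29805879667401
17.47 err mm [0.02 0.02 0.3 ] rot [-0.0003 -0.0005 -0.    ] F [ 1.46 -1.44 -5.96] Tq [ 0.17  0.12 -0.03] grip 0.03618549367072697 61.73673179000616
18.02 err mm [0.01 0.01 0.32] rot [-0.0004 -0.0006  0.0001] F [ 2.83 -0.48 -8.71] Tq [0.16 0.25 0.02] grip 0.03600678280098618 61.93769697099924
19.02 err mm [0.01 0.01 0.3 ] rot [-0.0005 -0.0006  0.    ] F [ 2.97  0.05 -9.12] Tq [ 0.09  0.32 -0.04] grip 0.035612268935407455 61.938814613968134
fin tops x [-0.02909245  0.02874355] h 0.023937251156164453 4317
fin plane in board [-8.08709197e-04 -3.15624733e-04  9.99999623e-01]
board n in board (array([ 1.45536137e-03, -3.16379920e-04,  9.99998891e-01]), np.int64(15066))
```

The sink is centred within 0.2 mm and flush within 0.1°, with a steady push of about 9 N and the board's tilt unchanged. I hand it in.

```bash
python3 -c "
from h import *
print(job.job_done())"
```

```text
the job is handed in; nothing more can be done
None
```

The job is handed in: the converter is fully home, and the large heat sink sits flush and square on it, still gripped and pressed at about 9 N, with the board's tilt unchanged.

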